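Clamp the cracked test piece in the F-clamp

TASK

Clamp the steel test piece where it lies on the stand: slide the F-clamp's free jaw down its bar until the pad meets the piece and the jaw cocks over and binds on the bar, pressing on the piece only gently (under 20 N). Then tighten the clamp with its red handle, about half a turn clockwise, and leave it so. The piece is cracked: do not shift it or over-squeeze it, and leave the things around it alone.

Things in the scene. Friction and masses are not known exactly. Their poses are not given: they have to be found in the camera images.
- stand: grey steel plate 150 x 142 x 16 mm on two rails, fixed to the bench, its top 56 mm above it, with a blue F-clamp bolted to its side by the fixed lower jaw. Origin on the bench, z up; +y points from the clamp's handle to its bar. Plate centre at y -49 mm. The clamp's upright bar (10 mm in x, 24 mm in y) stands at x 0, y +49 mm, 156 mm high; the screw axis is at x 0, y -35 mm
- sleeve (a point): on the bar's centre line, level with the top of the free jaw's blue sleeve, which rides on the bar: 52 mm high (below this point), 26 mm wide in x with flat cheeks to grip or push, 43 mm in y; the bar rises through it, 34 mm above it once bound. Its arm, 18 mm wide, 22 mm deep, top 16 mm below this point, runs 84 mm to -y to the screw. Axes as the stand's, tilting with the jaw
- handle (a point): centre of the top end of the red, fluted handle of the clamp screw: an upright cylinder 28 mm in diameter and 64 mm long (all below this point), 84 mm from the bar's centre. It turns about the vertical; turned clockwise seen from above it goes down, 6 mm per turn
- pad_face (a point): centre of the underside of the orange pressure pad (22 mm in diameter, 6 mm thick) at the lower end of the screw. It does not turn with the screw
- pad: the same orange pressure pad; origin at the centre of its underside
- testpiece: the work: a bright steel bar 90 x 40 x 16 mm, 0.44 kg, with thin black cracks, lying flat and loose on the plate under the pad. Origin at the centre of its underside, x along its length, z up; its upper face is 16 mm above the origin
- jaw_slide (a joint): how far the free jaw has slid down the bar, m: 0 at the top, about 0.030 when bound on the test piece; it starts 12 to 26 mm above that. The jaw weighs 0.4 kg with its screw and hangs where it is left, cocked on the bar; pushed or gripped at the sleeve it slides with a few newtons, pushed at the handle end it jams
- jaw_tilt (a joint): rad, how the jaw is cocked on the bar: about -0.02 while it hangs free (pad end down), about +0.02 when bound against the work (pad end pushed up), more as the screw is tightened. After the pad touches, the sleeve goes down some 3 mm more while the jaw cocks over, then it stops; meanwhile up to the whole push on the sleeve reaches the work
- screw (a joint): turn of the handle, rad: near 0 (screw fully back) at the start, grows clockwise seen from above, up to 9.4 (9 mm of travel, too short to reach the work without sliding the jaw). The thread drags at about 0.1 N m and holds itself; with the pad on the work and the jaw bound, each radian adds about 9 N of clamping force (the jaw gives a little) and 0.01 N m of torque
- mount: bystander: black resin specimen mount, 30 mm in diameter, 20 mm high, standing on the stand's plate; origin at the centre of its underside
- eyepiece: bystander: black microscope eyepiece, 34 mm in diameter, 55 mm high, standing on the bench beside the stand; origin at the centre of its underside
- bottle: bystander: closed amber bottle with white cap, 42 mm in diameter, 88 mm high, standing on the bench beside the stand; origin at the centre of its underside

How it is judged:
On the way, in this order (a step that is already met when the one before it is completed fails the run):
1. the jaw has been slid down until its pad is on the test piece and the jaw is cocked over and bound on the bar (contact force between pad and testpiece above 1 N and value of joint jaw_tilt above 0.012 rad), for 0.2 s.
2. the screw has been tightened (contact force between pad and testpiece above 20 N and value of joint screw above 1 rad), for 0.2 s.
At the end, for the whole second after the job is handed in: The pad presses on the test piece with 20 to 75 N, held by the screw; the jaw is cocked over (tilt above 0.012 rad) and bound on the bar; the test piece lies flat and still within 8 mm of where it was; the mount, the eyepiece and the bottle stand within 20 mm of where they were (contact force between pad and testpiece between 20 and 75 N and value of joint jaw_tilt above 0.012 rad and distance of testpiece from where it was at the start of the episode below 0.008 m and linear speed of testpiece below 0.01 m/s and angle between testpiece's own z axis and vertical below 0.05 rad and distance of each of mount, eyepiece, bottle from where it was at the start of the episode below 0.02 m); the robot touches nothing.
It fails at once if the cracked test piece is squeezed with more than 90 N (contact force between pad and testpiece above 90 N).
It fails at once if before the screw is turned, the jaw is rammed on the test piece (pad force above 20 N) (contact force between pad and testpiece above 20 N and value of joint screw below 0.25 rad).
It fails at once if the test piece is shifted by more than 10 mm (distance of testpiece from where it was at the start of the episode above 0.01 m).
It fails at once if a bystander is knocked away (moved more than 25 mm) (distance of any of mount, eyepiece, bottle from where it was at the start of the episode above 0.025 m).
It also fails if it takes over 48 s, if anything falls off the work surface, if the arm or the gripper's body presses on something with over 40 N, if the wrist force passes 120 N, or if a joint passes its speed limit or range.

ROBOT

A 6-joint arm with a two-finger parallel gripper is mounted at the origin on the work surface. World frame = base frame: x ahead of the robot, y to its left, z up, the work surface at z = 0. Lengths are in m, angles in rad, forces in N, time in s.
With the tool pointing down it reaches from about 0.375 to 0.9 m from the base axis. Payload 3.1 kg.
Tool frame: the origin (TCP) lies where the fingers leave the gripper's body, on its centre line; the fingertips stand 73 mm ahead of it and the grasp point (between the pads) lies ahead of it (pinch_z is the z of the grasp point in the tool frame, in m); z points along the fingers, y is the line along which they close (so a half turn about z gives the same grasp; the last joint's range is limited). The gripper opens to 85 mm and grips with 20 to 120 N. Pads are 22 mm wide; open, the fingers measure 114 mm over their backs; the gripper's body (76 mm by 85 mm) begins 54 mm behind the grasp point. The pads swing forward as they close: fully open they stand 13 mm farther back than shut.
Start: joints at [-1.28, 0.527, 1.433, -0, 1.181, -0.178], TCP at [0.282, -0.558, 0.304] pointing down, gripper open.
Joint ranges: [-3.08, 3.08], [-0.75, 2.2], [0.22, 2.44], [-1.43, 4.57], [0, 2.65], [-2.85, 2.85]. Speed limits (rad/s): [2.79, 2.79, 3.14, 3.14, 3.14, 3.14].

INTERFACE

Orientations are given as a 3x3 rotation matrix whose columns are the frame's x, y, z axes.
In Python, from rig import sense, get_image, camera_info, job_done, pinch_z gives the robot as it stands.
- The arm moves only by the tool jog_arm, never from a script. Its argument "series" is a list of rows, each an object of numbers: "tx", "ty", "tz": the shift along the tool's x, y, z as a fraction of full scale; "rx", "ry", "rz": the turn, a rotation vector about the tool's x, y, z as a fraction of full scale; "claw": the gripper's target within -1 to 1 (shut at 1, half-way at 0, fully open at -1). A call has 1 to 12 rows; each row shifts and turns the commanded pose from where the row before left it, along the tool's axes as they then stand; what a row does not reach is not made up. Full scale, the value 1, is 250 mm for a shift and 0.15 rad for a turn. A row lasts 1/10 s, in which the tool goes at most 50 mm and 8.59 degrees, less where a joint would pass 70% of its speed; a pose out of reach is approached as far as the arm can. A call with a number of a shift or a turn outside -1 to 1 is refused whole. A call with a gripper value outside its range is refused whole. The fingers move at their own pace and stop on an object; the grip force is fixed at half the most. Time passes only in rows, so rows that do not move let the fingers close. It gives the time, the measured TCP pose, the force, the opening and the grip force at its end, in the units of the state.
- sense(): the state, without advancing time (a new reading comes with each control period).
- get_image(name): name is "scene" or "side" or "wrist"; returns the picture (400x640x3 uint8, red, green, blue); there is no depth.
- camera_info(name): a dict with "mtx" (3x3 intrinsics, pixels), "distortion" ([k1, k2, p1, p2, k3] as OpenCV has them; the pictures are not rectified), "extrinsics" (4x4, takes a point from world to camera coordinates). Camera axes: x right, y down, z forward; pixel columns grow to the right and rows downward; lengths in m; the calibration is good to about 2 mm. A picture is of the moment at which its call begins: read the wrist's pose just before it. camera_info takes no time and is no camera call; for the wrist camera it gives the pose at the moment of the call.
- job_done(): hands the job in; it is judged then, once.
The state is a dict: "time": time; "joint_positions": joint angles; "dq": joint speeds; "joint_torque": joint torques, N m; "tool_pos": TCP position; "ee_rot": TCP orientation; "ft_force": force on the tool from outside, world axes, zero at the start; "torque": the same for the moment, N m; "width": opening from 0.0 (shut) to 1.0 (fully open); "finger_force": force on a finger pad.
Only numpy, scipy, OpenCV 4.12 (cv2) and the standard library are available. Lean on these libraries where they do the work, as an engineer would, in place of code of your own. Each camera call takes 0.05 s, during which the arm holds its last target. There are 200 camera calls.

## Working session

There is one attempt and no reset: what is moved stays moved. The work goes in short steps, Python scripts to look and compute and a tool call to move; the robot and the scene stay as the last step left them, time stands still between calls to the robot, and variables do not carry over. Pictures are saved under pics/ and viewed, at most 10 in all, crops included, and the job is handed in when it is done.

Besides the shell and the picture viewer there is one more tool, called after "Call:" by a JSON object that holds its "name" and its "arguments", one argument or row to a line. jog_arm: Moves the arm, as the interface text tells. Its arguments: {"type":"object","properties":{"series":{"type":"array","items":{"type":"object","properties":{"tx":{"type":"number","minimum":-1,"maximum":1},"ty":{"type":"number","minimum":-1,"maximum":1},"tz":{"type":"number","minimum":-1,"maximum":1},"rx":{"type":"number","minimum":-1,"maximum":1},"ry":{"type":"number","minimum":-1,"maximum":1},"rz":{"type":"number","minimum":-1,"maximum":1},"claw":{"type":"number"}}}}},"required":["series"]}

```bash
mkdir -p pics; ls; python3 - <<'E'
from rig import *
import cv2,numpy as np
s=sense();print(s['time'],s['tool_pos'],np.round(s['ee_rot'],3).tolist(),s['ft_force'],s['width'],pinch_z)
for n in ("scene","side"):
    cv2.imwrite(f"pics/{n}0.png",get_image(n)[:,:,::-1]);c=camera_info(n);print(n,np.round(c['mtx'],1).tolist(),c['distortion'],np.round(c['extrinsics'],3).tolist())
E
```

```text
pics
0.0 [ 0.28223887 -0.55701031  0.30291753] [[0.892, 0.452, -0.001], [0.452, -0.892, 0.002], [0.0, -0.002, -1.0]] [-1.1673365  -0.53543521  0.17161753] 1.0000876150198938 0.0539
scene [[441.9, 0.0, 320.9], [0.0, 441.9, 200.7], [0.0, 0.0, 1.0]] [-0.12484102  0.          0.          0.          0.        ] [[0.838, 0.546, 0.007, -0.525], [0.433, -0.656, -0.618, -0.119], [-0.333, 0.521, -0.786, 1.337], [0.0, 0.0, 0.0, 1.0]]
side [[480.6, 0.0, 313.8], [0.0, 480.6, 192.7], [0.0, 0.0, 1.0]] [0.02480679 0.         0.         0.         0.        ] [[0.933, -0.359, -0.023, -0.519], [-0.238, -0.567, -0.789, 0.303], [0.271, 0.742, -0.614, 0.847], [0.0, 0.0, 0.0, 1.0]]
```

View pics/scene0.png

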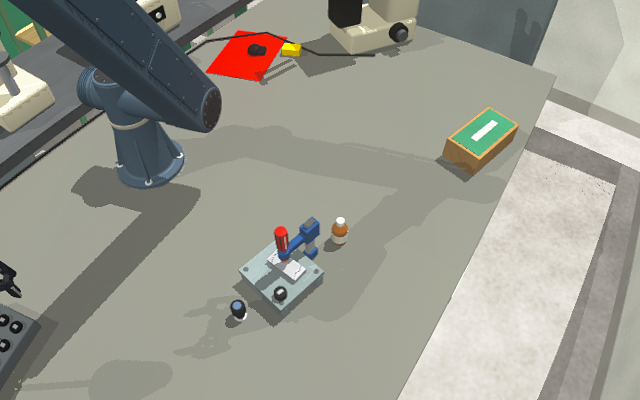

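View pics/side0.png

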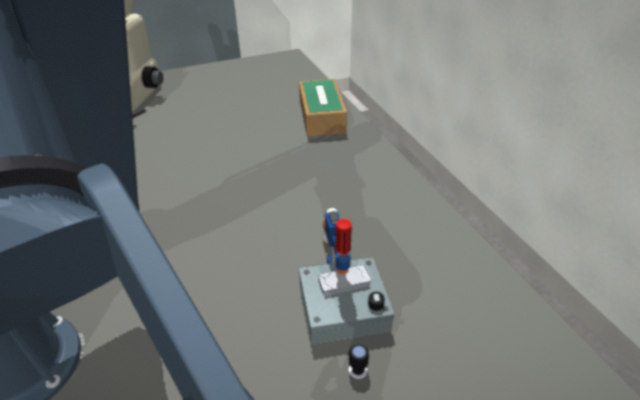

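The scene view shows the red handle top at about (281,229), the blue sleeve and bar at (310,222), the mount at (280,293), the eyepiece at (238,309) and the bottle at (340,230). In the side view the handle top is at (344,222) and the sleeve at (331,215).

```bash
cat > h.py <<'E'
from rig import *
import cv2,numpy as np
def ray(n,uv,c=None):
    c=c or camera_info(n);E=np.array(c['extrinsics'])
    p=cv2.undistortPoints(np.array([[uv]],float),np.array(c['mtx']),np.array(c['distortion']))[0,0]
    d=E[:3,:3].T@np.array([p[0],p[1],1]);return -E[:3,:3].T@E[:3,3],d/np.linalg.norm(d)
def plane(n,uv,z,c=None):
    o,d=ray(n,uv,c);return o+d*(z-o[2])/d[2]
def tri(*rs):
    A=sum(np.eye(3)-np.outer(d,d) for o,d in rs);b=sum((np.eye(3)-np.outer(d,d))@o for o,d in rs)
    x=np.linalg.solve(A,b);return x,[np.linalg.norm(np.cross(x-o,d)) for o,d in rs]
def proj(n,P,c=None):
    c=c or camera_info(n);E=np.array(c['extrinsics'])
    return cv2.projectPoints(np.array(P,float).reshape(-1,3),cv2.Rodrigues(E[:3,:3])[0],E[:3,3],np.array(c['mtx']),np.array(c['distortion']))[0].reshape(-1,2)
E
python3 - <<'E'
from h import *
a=cv2.imread('pics/scene0.png');b=cv2.imread('pics/side0.png')
cv2.imwrite('pics/z0.png',np.hstack([cv2.resize(a[205:325,230:355],None,fx=3.2,fy=4,interpolation=2),cv2.resize(b[195:315,290:415],None,fx=3.2,fy=4,interpolation=2)]))
print(tri(ray('scene',(281,230)),ray('side',(344,223))))
# plate corners
for n,l in (('scene',[(239,269),(281,314),(324,276)]),('side',[(300,267),(377,259),(391,318),(313,332)])):
    for p in l: print(n,p,plane(n,p,.056).round(4))
E
```

```text
(array([ 0.58213657, -0.08829536,  0.20823773]), [np.float64(0.0005122410971455602), np.float64(0.0005122410971456431)])
scene (239, 269) [ 0.4948 -0.1558  0.056 ]
scene (281, 314) [ 0.6461 -0.193   0.056 ]
scene (324, 276) [ 0.6742 -0.0594  0.056 ]
side (300, 267) [ 0.5222 -0.0181  0.056 ]
side (377, 259) [ 0.6709 -0.0557  0.056 ]
side (391, 318) [ 0.6286 -0.192   0.056 ]
side (313, 332) [ 0.4919 -0.1681  0.056 ]
```

View pics/z0.png

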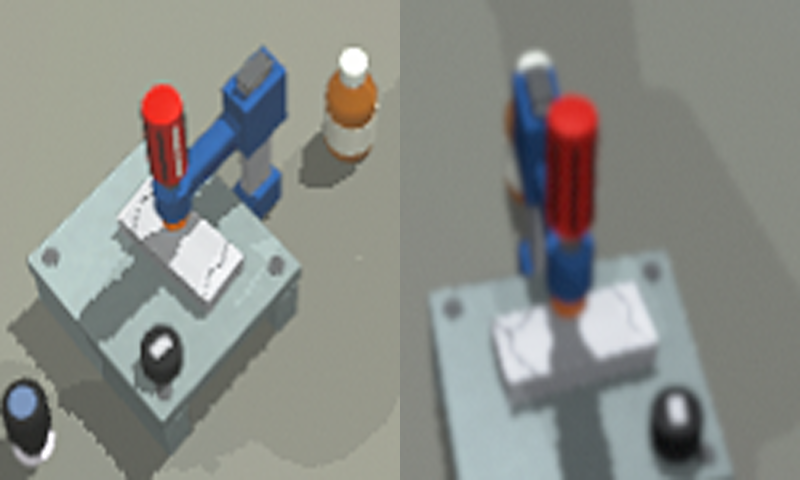

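```bash
python3 - <<'E'
from h import *
print(tri(ray('scene',(310.3,222)),ray('side',(333.7,215.5))))
print(tri(ray('scene',(340,219)),ray('side',(331.5,210))))
print(plane('scene',(236,305),.055), plane('scene',(280,291),.076))
E
```

```text
(array([ 0.59932651, -0.00389313,  0.15213662]), [np.float64(0.00024307188069813755), np.float64(0.00024307188069815197)])
(array([0.63044666, 0.0808682 , 0.08992674]), [np.float64(2.662627422041915e-06), np.float64(2.6626274219535206e-06)])
[ 0.54787681 -0.23190665  0.055     ] [ 0.61770902 -0.15552903  0.076     ]
```

Call:
{"name": "jog_arm", "arguments": {
  "series": [
    {"tx":0.16,"ty":-0.1,"tz":-0.016},
    {"tx":0.16,"ty":-0.1,"tz":-0.016},
    {"tx":0.16,"ty":-0.1,"tz":-0.016},
    {"tx":0.16,"ty":-0.1,"tz":-0.016},
    {"tx":0.16,"ty":-0.1,"tz":-0.016},
    {"tx":0.16,"ty":-0.1,"tz":-0.016},
    {"tx":0.16,"ty":-0.1,"tz":-0.016},
    {"tx":0.16,"ty":-0.1,"tz":-0.016},
    {"tx":0.16,"ty":-0.1,"tz":-0.016},
    {"tx":0.16,"ty":-0.1,"tz":-0.016},
    {"tx":0.16,"ty":-0.1},
    {"tx":0.16,"ty":-0.1}
  ]
}}

```text
invalid input
```

Call:
{"name": "jog_arm", "arguments": {
  "series": [
    {"tx":0.16,"ty":-0.1,"tz":-0.016,"rx":0,"ry":0,"rz":0,"claw":-1},
    {"tx":0.16,"ty":-0.1,"tz":-0.016,"rx":0,"ry":0,"rz":0,"claw":-1},
    {"tx":0.16,"ty":-0.1,"tz":-0.016,"rx":0,"ry":0,"rz":0,"claw":-1},
    {"tx":0.16,"ty":-0.1,"tz":-0.016,"rx":0,"ry":0,"rz":0,"claw":-1},
    {"tx":0.16,"ty":-0.1,"tz":-0.016,"rx":0,"ry":0,"rz":0,"claw":-1},
    {"tx":0.16,"ty":-0.1,"tz":-0.016,"rx":0,"ry":0,"rz":0,"claw":-1},
    {"tx":0.16,"ty":-0.1,"tz":-0.016,"rx":0,"ry":0,"rz":0,"claw":-1},
    {"tx":0.16,"ty":-0.1,"tz":-0.016,"rx":0,"ry":0,"rz":0,"claw":-1},
    {"tx":0.16,"ty":-0.1,"tz":-0.016,"rx":0,"ry":0,"rz":0,"claw":-1},
    {"tx":0.16,"ty":-0.1,"tz":-0.016,"rx":0,"ry":0,"rz":0,"claw":-1},
    {"tx":0.16,"ty":-0.1,"tz":0,"rx":0,"ry":0,"rz":0,"claw":-1},
    {"tx":0.16,"ty":-0.1,"tz":0,"rx":0,"ry":0,"rz":0,"claw":-1}
  ]
}}

```text
time: 1.3
tool_pos: [0.5757, -0.0711, 0.3438]
ee_rot: [[0.892, 0.452, -0.0], [0.452, -0.892, -0.0], [-0.0, -0.0, -1.0]]
ft_force: [0.4, -0.3, 0.2]
width: 1.001
finger_force: 0.0
```

Call:
{"name": "jog_arm", "arguments": {
  "series": [
    {"tx":0,"ty":0,"tz":0,"rx":0,"ry":0,"rz":-1,"claw":-1},
    {"tx":0,"ty":0,"tz":0,"rx":0,"ry":0,"rz":-1,"claw":-1},
    {"tx":0,"ty":0,"tz":0,"rx":0,"ry":0,"rz":-1,"claw":-1},
    {"tx":0,"ty":0,"tz":0,"rx":0,"ry":0,"rz":-1,"claw":-1},
    {"tx":0,"ty":0,"tz":0,"rx":0,"ry":0,"rz":-1,"claw":-1},
    {"tx":0,"ty":0,"tz":0,"rx":0,"ry":0,"rz":-1,"claw":-1},
    {"tx":0,"ty":0,"tz":0,"rx":0,"ry":0,"rz":0,"claw":-1}
  ]
}}

```text
time: 2.0
tool_pos: [0.5748, -0.0729, 0.3434]
ee_rot: [[0.201, 0.98, -0.001], [0.98, -0.201, 0.0], [0.0, -0.001, -1.0]]
ft_force: [0.4, -0.1, -0.3]
width: 1.0
finger_force: 0.0
```

```bash
python3 - <<'E'
from h import *
c=camera_info('wrist');im=get_image('wrist')[:,:,::-1];cv2.imwrite('pics/w1.png',im)
import pickle;pickle.dump(c,open('w1.pkl','wb'))
print(ray('wrist',(320,200),c),sense()['joint_positions'])
E
```

```text
(array([ 0.58906923, -0.00471238,  0.41379799]), array([-0.0478653 , -0.28531689, -0.95723727])) [-3.18947660e-01  4.22569880e-01  1.50241780e+00 -7.27633496e-06
  1.21755837e+00 -1.13976584e-01]
```

View pics/w1.png

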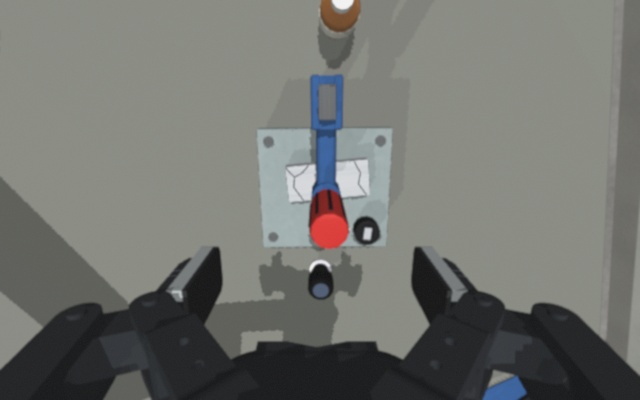

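The wrist view from above shows the bar's top end at (328,101) inside the blue sleeve (311–343 × 75–129), the red handle top at (329,230), the plate at 258–392 × 127–247 and the mount at (367,230).

```bash
python3 - <<'E'
from h import *
import pickle
c=pickle.load(open('w1.pkl','rb'));im=cv2.imread('pics/w1.png');hsv=cv2.cvtColor(im,cv2.COLOR_BGR2HSV)
def big(m):
    cs,_=cv2.findContours(m.astype(np.uint8),cv2.RETR_EXTERNAL,cv2.CHAIN_APPROX_NONE);return max(cs,key=cv2.contourArea)
H,S,V=[hsv[...,i].astype(int) for i in range(3)]
red=((H<8)|(H>172))&(S>150)&(V>205); k=big(red);ce,r=cv2.minEnclosingCircle(k);print('red',ce,r)
E=np.array(c['extrinsics']);f=c['mtx'][0][0]
# height of handle top from its radius 14 mm
depth=f*.014/r;o,d=ray('wrist',ce,c);print('handle by size',o+d*depth/(E[2,:3]@d))
sc=cv2.imread('pics/scene0.png');sd=cv2.imread('pics/side0.png')
print('handle 3 views',tri(ray('wrist',ce,c),ray('scene',(281,229)),ray('side',(344,222))))
x0,y0,x1,y1=305,70,350,135
blue=np.zeros(H.shape,bool);blue[y0:y1,x0:x1]=((H>95)&(H<130)&(S>120))[y0:y1,x0:x1]
bar=np.zeros(H.shape,bool);bar[80:124,315:341]=((S<90)&(V>60))[80:124,315:341]
kb=big(bar);rb=cv2.minAreaRect(kb);print('bar',rb)
P=plane('wrist',rb[0],.156,c);print('bar top',P)
b=[plane('wrist',p,.156,c)[:2] for p in cv2.boxPoints(rb)];print('sides',[np.linalg.norm(b[i]-b[(i+1)%4]).round(4) for i in range(4)],'dirs',[np.arctan2(*(b[(i+1)%4]-b[i])[::-1]).round(3) for i in range(4)])
ks=big(blue);print('sleeve bbox',cv2.boundingRect(ks))
for z in(.13,.14,.15):
    w=plane('wrist',(ks[ks[:,0,1]<85][:,0,0].max()+1,80),z,c)-plane('wrist',(ks[ks[:,0,1]<85][:,0,0].min(),80),z,c);print(z,np.linalg.norm(w))
q=[plane('wrist',p,.056,c) for p in((258,128),(392,127),(386,247),(264,247))];print(np.round(q,4).tolist())
w=((S<40)&(V>195)&(np.indices(H.shape)[0]>150)&(np.indices(H.shape)[0]<210));print('piece px',cv2.boundingRect(big(w)))
E
```

```text
red (329.0, 230.5) 17.585603713989258
handle by size [ 0.57918693 -0.10186496  0.17608804]
handle 3 views (array([ 0.58148906, -0.08781842,  0.2105268 ]), [np.float64(0.0008705845795279869), np.float64(0.0008233351822456789), np.float64(0.0012128798240568198)])
bar ((326.5, 102.0), (36.0, 17.0), 90.0)
bar top [ 0.59674885 -0.00500693  0.156     ]
sides [np.float64(0.013), np.float64(0.0268), np.float64(0.0133), np.float64(0.0268)] dirs [np.float64(-0.202), np.float64(-1.757), np.float64(2.94), np.float64(1.37)]
sleeve bbox (311, 75, 31, 60)
0.13 0.02591845495371681
0.14 0.025005183679382995
0.15 0.02409191240504907
[[0.5209, -0.0169, 0.056], [0.6649, -0.0453, 0.056], [0.6381, -0.186, 0.056], [0.4926, -0.1563, 0.056]]
piece px (336, 162, 28, 35)
```

```bash
python3 - <<'E'
from h import *
import pickle
c=pickle.load(open('w1.pkl','rb'))
B=np.array([.597,-.005]);a=-.2;X=np.array([np.cos(a),np.sin(a)]);Y=np.array([-X[1],X[0]])
for z in(.13,.136,.142,.148):
    P=[[*(B+sx*.013*X+sy*.0215*Y),z] for sx,sy in((-1,1),(1,1),(1,-1),(-1,-1))]
    print(z,((proj('scene',P)-[230,205])*[3.2,4]).round().tolist(),proj('wrist',P,c).round().tolist())
print((proj('scene',[*B,.156])-[230,205])*[3.2,4])
E
```

```text
0.13 [[262.0, 56.0], [287.0, 81.0], [245.0, 125.0], [220.0, 98.0]] [[310.0, 75.0], [342.0, 75.0], [341.0, 128.0], [311.0, 128.0]]
0.136 [[262.0, 50.0], [287.0, 75.0], [245.0, 119.0], [220.0, 93.0]] [[310.0, 75.0], [342.0, 75.0], [341.0, 128.0], [311.0, 128.0]]
0.142 [[262.0, 44.0], [287.0, 69.0], [245.0, 113.0], [220.0, 87.0]] [[310.0, 74.0], [343.0, 74.0], [342.0, 129.0], [311.0, 129.0]]
0.148 [[262.0, 38.0], [287.0, 63.0], [245.0, 107.0], [219.0, 81.0]] [[310.0, 73.0], [343.0, 73.0], [342.0, 129.0], [310.0, 129.0]]
[[253.32096693  64.01076357]]
```

Call:
{"name": "jog_arm", "arguments": {
  "series": [
    {"tx":0.1,"ty":0.01,"tz":0,"rx":0,"ry":0,"rz":0,"claw":0.62},
    {"tx":0.1,"ty":0.01,"tz":0,"rx":0,"ry":0,"rz":0,"claw":0.62},
    {"tx":0.084,"ty":0.013,"tz":0,"rx":0,"ry":0,"rz":0,"claw":0.62},
    {"tx":0,"ty":0,"tz":0.1,"rx":0,"ry":0,"rz":0,"claw":0.62},
    {"tx":0,"ty":0,"tz":0.1,"rx":0,"ry":0,"rz":0,"claw":0.62},
    {"tx":0,"ty":0,"tz":0.1,"rx":0,"ry":0,"rz":0,"claw":0.62},
    {"tx":0,"ty":0,"tz":0.1,"rx":0,"ry":0,"rz":0,"claw":0.62},
    {"tx":0,"ty":0,"tz":0.0,"rx":0,"ry":0,"rz":0,"claw":0.62},
    {"tx":0,"ty":0,"tz":0,"rx":0,"ry":0,"rz":0,"claw":0.62}
  ]
}}

```text
time: 2.95
tool_pos: [0.5974, -0.0052, 0.2438]
ee_rot: [[0.202, 0.979, -0.001], [0.979, -0.202, 0.0], [0.0, -0.001, -1.0]]
ft_force: [0.9, -0.4, 0.7]
width: 0.188
finger_force: 0.0
```

```bash
python3 - <<'E'
from h import *
a=get_image('scene')[:,:,::-1];b=get_image('side')[:,:,::-1];w=get_image('wrist')[:,:,::-1]
cv2.imwrite('pics/z1.png',np.vstack([np.hstack([cv2.resize(a[170:270,240:365],(400,300),interpolation=2),cv2.resize(b[150:250,280:405],(400,300),interpolation=2)]),cv2.resize(w[:,80:560],(400,300),interpolation=3).repeat(1,1) if 0 else np.hstack([cv2.resize(w[150:400,160:480],(400,300)),np.zeros((300,400,3),np.uint8)])]))
E
```

```text
(no output)
```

View pics/z1.png

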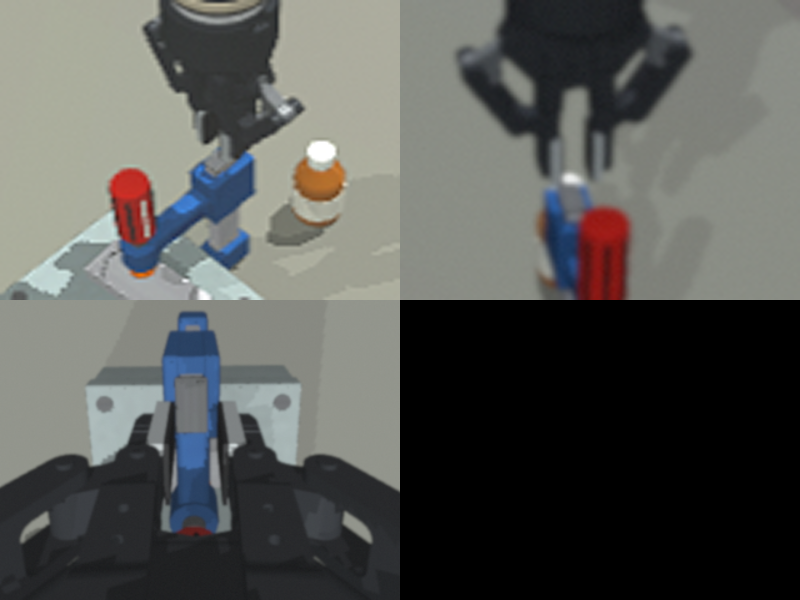

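The scene and side views show the fingertips above the sleeve, one on each side of the bar. In the wrist crop the bar is centred between them at about (192,400). Now I'll descend.

Call:
{"name": "jog_arm", "arguments": {
  "series": [
    {"tx":0,"ty":0,"tz":0.04,"rx":0,"ry":0,"rz":0,"claw":0.62},
    {"tx":0,"ty":0,"tz":0.04,"rx":0,"ry":0,"rz":0,"claw":0.62},
    {"tx":0,"ty":0,"tz":0.02,"rx":0,"ry":0,"rz":0,"claw":0.62},
    {"tx":0,"ty":0,"tz":0.01,"rx":0,"ry":0,"rz":0,"claw":0.62},
    {"tx":0,"ty":0,"tz":0.01,"rx":0,"ry":0,"rz":0,"claw":0.62},
    {"tx":0,"ty":0,"tz":0.01,"rx":0,"ry":0,"rz":0,"claw":0.62}
  ]
}}

```text
time: 3.7
tool_pos: [0.597, -0.0051, 0.2113]
ee_rot: [[0.201, 0.98, -0.001], [0.98, -0.201, 0.0], [-0.0, -0.001, -1.0]]
ft_force: [-2.3, -0.0, 2.7]
width: 0.189
finger_force: 1.2
```

Call:
{"name": "jog_arm", "arguments": {
  "series": [
    {"tx":0,"ty":0,"tz":0.008,"rx":0,"ry":0,"rz":0,"claw":0.62},
    {"tx":0,"ty":0,"tz":0.008,"rx":0,"ry":0,"rz":0,"claw":0.62}
  ]
}}

```text
time: 3.9
tool_pos: [0.5972, -0.0051, 0.2073]
ee_rot: [[0.201, 0.98, -0.0], [0.98, -0.201, 0.0], [-0.0, -0.0, -1.0]]
ft_force: [-0.7, -0.6, 2.6]
width: 0.191
finger_force: 1.2
```

Call:
{"name": "jog_arm", "arguments": {
  "series": [
    {"tx":0,"ty":0,"tz":0.008,"rx":0,"ry":0,"rz":0,"claw":0.62},
    {"tx":0,"ty":0,"tz":0.008,"rx":0,"ry":0,"rz":0,"claw":0.62}
  ]
}}

```text
time: 4.1
tool_pos: [0.5973, -0.0051, 0.2033]
ee_rot: [[0.201, 0.98, -0.0], [0.98, -0.201, 0.0], [0.0, -0.0, -1.0]]
ft_force: [-1.6, 0.3, 2.1]
width: 0.193
finger_force: 1.2
```

Call:
{"name": "jog_arm", "arguments": {
  "series": [
    {"tx":0,"ty":0,"tz":0.004,"rx":0,"ry":0,"rz":0,"claw":0.62},
    {"tx":0,"ty":0,"tz":0.004,"rx":0,"ry":0,"rz":0,"claw":0.62}
  ]
}}

```text
time: 4.3
tool_pos: [0.5974, -0.0051, 0.2013]
ee_rot: [[0.201, 0.98, -0.0], [0.98, -0.201, 0.0], [0.0, -0.0, -1.0]]
ft_force: [-1.9, 0.0, 2.4]
width: 0.194
finger_force: 1.2
```

Call:
{"name": "jog_arm", "arguments": {
  "series": [
    {"tx":0,"ty":0,"tz":0.004,"rx":0,"ry":0,"rz":0,"claw":0.62}
  ]
}}

```text
time: 4.4
tool_pos: [0.5974, -0.0051, 0.2004]
ee_rot: [[0.201, 0.98, -0.0], [0.98, -0.201, 0.0], [0.0, -0.0, -1.0]]
ft_force: [-2.6, -0.7, 2.1]
width: 0.194
finger_force: 1.2
```

Call:
{"name": "jog_arm", "arguments": {
  "series": [
    {"tx":0,"ty":0,"tz":0.004,"rx":0,"ry":0,"rz":0,"claw":0.62}
  ]
}}

```text
time: 4.5
tool_pos: [0.5974, -0.0051, 0.1994]
ee_rot: [[0.201, 0.98, -0.0], [0.98, -0.201, 0.0], [0.0, -0.0, -1.0]]
ft_force: [-1.8, 0.6, 2.4]
width: 0.192
finger_force: 1.2
```

Call:
{"name": "jog_arm", "arguments": {
  "series": [
    {"tx":0,"ty":0,"tz":0.003,"rx":0,"ry":0,"rz":0,"claw":0.62}
  ]
}}

```text
time: 4.6
tool_pos: [0.5976, -0.0051, 0.1986]
ee_rot: [[0.201, 0.98, 0.001], [0.98, -0.201, -0.0], [0.0, 0.001, -1.0]]
ft_force: [0.5, 0.5, 0.8]
width: 0.191
finger_force: 0.1
```

Call:
{"name": "jog_arm", "arguments": {
  "series": [
    {"tx":0,"ty":0,"tz":0.003,"rx":0,"ry":0,"rz":0,"claw":0.62}
  ]
}}

```text
time: 4.7
tool_pos: [0.598, -0.0053, 0.1978]
ee_rot: [[0.201, 0.98, 0.002], [0.98, -0.201, -0.0], [0.0, 0.002, -1.0]]
ft_force: [-0.7, 0.1, 0.1]
width: 0.188
finger_force: 0.1
```

Call:
{"name": "jog_arm", "arguments": {
  "series": [
    {"tx":0,"ty":0,"tz":0.002,"rx":0,"ry":0,"rz":0,"claw":0.62}
  ]
}}

```text
time: 4.8
tool_pos: [0.598, -0.0053, 0.1973]
ee_rot: [[0.201, 0.98, 0.001], [0.98, -0.201, -0.0], [0.0, 0.001, -1.0]]
ft_force: [0.2, -0.3, -0.1]
width: 0.192
finger_force: 0.1
```

```bash
python3 - <<'E'
from h import *
a=get_image('scene')[:,:,::-1];b=get_image('side')[:,:,::-1];w=get_image('wrist')[:,:,::-1]
cv2.imwrite('pics/z2.png',np.vstack([np.hstack([cv2.resize(a[170:270,240:365],(400,300),interpolation=2),cv2.resize(b[170:270,280:405],(400,300),interpolation=2)]),np.hstack([cv2.resize(w[150:400,160:480],(400,300)),cv2.resize(w[200:325,240:400],(400,300))])]))
E
```

```text
(no output)
```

View pics/z2.png

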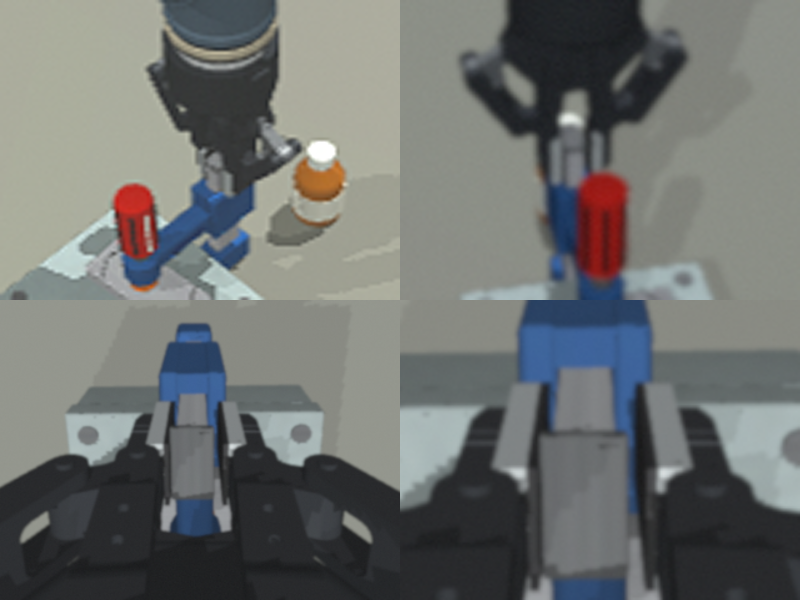

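The handle has come down about 15 mm with the sleeve, and the fingertips straddle the bar with similar gaps on both sides (bar 540–628, fingers 538–637 in the zoom). So the pad has probably just touched, which released the hanging jam. I'll carry on in 0.5 mm steps.

Call:
{"name": "jog_arm", "arguments": {
  "series": [
    {"tx":0,"ty":0,"tz":0.002,"rx":0,"ry":0,"rz":0,"claw":0.62}
  ]
}}

```text
time: 5.05
tool_pos: [0.5976, -0.0052, 0.1969]
ee_rot: [[0.201, 0.98, 0.0], [0.98, -0.201, -0.0], [0.0, 0.0, -1.0]]
ft_force: [0.5, 0.1, 0.7]
width: 0.191
finger_force: 0.3
```

Call:
{"name": "jog_arm", "arguments": {
  "series": [
    {"tx":0,"ty":0,"tz":0.002,"rx":0,"ry":0,"rz":0,"claw":0.62}
  ]
}}

```text
time: 5.15
tool_pos: [0.5976, -0.0051, 0.1965]
ee_rot: [[0.201, 0.98, 0.001], [0.98, -0.201, 0.0], [0.0, 0.001, -1.0]]
ft_force: [0.6, 0.8, 1.4]
width: 0.187
finger_force: 0.6
```

Call:
{"name": "jog_arm", "arguments": {
  "series": [
    {"tx":0,"ty":0,"tz":0.002,"rx":0,"ry":0,"rz":0,"claw":0.62}
  ]
}}

```text
time: 5.25
tool_pos: [0.5976, -0.005, 0.1961]
ee_rot: [[0.201, 0.98, 0.001], [0.98, -0.201, 0.0], [0.0, 0.001, -1.0]]
ft_force: [-0.1, 1.5, 1.8]
width: 0.19
finger_force: 0.8
```

Call:
{"name": "jog_arm", "arguments": {
  "series": [
    {"tx":0,"ty":0,"tz":0.002,"rx":0,"ry":0,"rz":0,"claw":0.62}
  ]
}}

```text
time: 5.35
tool_pos: [0.5976, -0.0049, 0.1956]
ee_rot: [[0.201, 0.98, 0.001], [0.98, -0.201, 0.0], [0.001, 0.001, -1.0]]
ft_force: [0.6, 2.3, 2.7]
width: 0.192
finger_force: 1.5
```

Call:
{"name": "jog_arm", "arguments": {
  "series": [
    {"tx":0,"ty":0,"tz":0.002,"rx":0,"ry":0,"rz":0,"claw":0.62}
  ]
}}

```text
time: 5.45
tool_pos: [0.5977, -0.0048, 0.1955]
ee_rot: [[0.201, 0.98, 0.001], [0.98, -0.201, 0.0], [0.001, 0.001, -1.0]]
ft_force: [-0.6, 2.6, 6.1]
width: 0.189
finger_force: 3.1
```

Call:
{"name": "jog_arm", "arguments": {
  "series": [
    {"tx":0,"ty":0,"tz":0.0016,"rx":0,"ry":0,"rz":0,"claw":0.62}
  ]
}}

```text
time: 5.55
tool_pos: [0.5977, -0.0048, 0.1954]
ee_rot: [[0.201, 0.98, 0.001], [0.98, -0.201, 0.0], [0.001, 0.001, -1.0]]
ft_force: [-1.1, 2.5, 8.8]
width: 0.191
finger_force: 3.9
```

Call:
{"name": "jog_arm", "arguments": {
  "series": [
    {"tx":0,"ty":0,"tz":0.0012,"rx":0,"ry":0,"rz":0,"claw":0.62}
  ]
}}

```text
time: 5.65
tool_pos: [0.5977, -0.0048, 0.1953]
ee_rot: [[0.201, 0.98, 0.001], [0.98, -0.201, 0.0], [0.001, 0.001, -1.0]]
ft_force: [-1.4, 3.0, 8.2]
width: 0.187
finger_force: 4.3
```

Call:
{"name": "jog_arm", "arguments": {
  "series": [
    {"tx":0,"ty":0,"tz":0.0008,"rx":0,"ry":0,"rz":0,"claw":0.62},
    {"tx":0,"ty":0,"tz":0,"rx":0,"ry":0,"rz":0,"claw":0.62},
    {"tx":0,"ty":0,"tz":0,"rx":0,"ry":0,"rz":0,"claw":0.62},
    {"tx":0,"ty":0,"tz":0,"rx":0,"ry":0,"rz":0,"claw":0.62}
  ]
}}

```text
time: 6.05
tool_pos: [0.5977, -0.0048, 0.1953]
ee_rot: [[0.201, 0.98, 0.001], [0.98, -0.201, 0.0], [0.0, 0.001, -1.0]]
ft_force: [-1.2, 2.1, 8.1]
width: 0.19
finger_force: 4.1
```

Call:
{"name": "jog_arm", "arguments": {
  "series": [
    {"tx":0,"ty":0,"tz":-0.004,"rx":0,"ry":0,"rz":0,"claw":0.62},
    {"tx":0,"ty":0,"tz":-0.02,"rx":0,"ry":0,"rz":0,"claw":0.62},
    {"tx":0,"ty":0,"tz":-0.12,"rx":0,"ry":0,"rz":0,"claw":0.62},
    {"tx":0,"ty":0,"tz":-0.15,"rx":0,"ry":0,"rz":0,"claw":0.62},
    {"tx":0,"ty":0,"tz":-0.15,"rx":0,"ry":0,"rz":0,"claw":0.62},
    {"tx":0,"ty":0,"tz":-0.1,"rx":0,"ry":0,"rz":0,"claw":-1},
    {"tx":0,"ty":0,"tz":0,"rx":0,"ry":0,"rz":0,"claw":-1}
  ]
}}

```text
time: 6.75
tool_pos: [0.5992, -0.0057, 0.3344]
ee_rot: [[0.201, 0.98, 0.009], [0.98, -0.201, -0.002], [-0.0, 0.009, -1.0]]
ft_force: [0.3, 0.7, -0.4]
width: 0.521
finger_force: 0.0
```

Call:
{"name": "jog_arm", "arguments": {
  "series": [
    {"tx":-0.14,"ty":0,"tz":0,"rx":0,"ry":0,"rz":0,"claw":-1},
    {"tx":-0.14,"ty":0,"tz":0,"rx":0,"ry":0,"rz":0,"claw":-1},
    {"tx":0,"ty":0,"tz":0,"rx":0,"ry":0,"rz":0,"claw":-1}
  ]
}}

```text
time: 7.05
tool_pos: [0.5822, -0.0771, 0.3286]
ee_rot: [[0.204, 0.979, -0.003], [0.979, -0.204, -0.001], [-0.002, -0.003, -1.0]]
ft_force: [-0.5, 0.3, 0.6]
width: 0.996
finger_force: 0.0
```

```bash
python3 - <<'E'
from h import *
import pickle
c=camera_info('wrist');w=get_image('wrist')[:,:,::-1];a=get_image('scene')[:,:,::-1];b=get_image('side')[:,:,::-1]
print(sense()['tool_pos'],sense()['joint_positions'])
pickle.dump((c,w,a,b),open('w2.pkl','wb'))
def red(im,lo):
    h=cv2.cvtColor(im,cv2.COLOR_BGR2HSV);m=((h[...,0]<8)|(h[...,0]>172))&(h[...,1]>150)&(h[...,2]>lo)
    k=max(cv2.findContours(m.astype(np.uint8),0,1)[0],key=cv2.contourArea);return k
k=red(w,205);ce,r=cv2.minEnclosingCircle(k);print(ce,r)
for z in(.188,.193,.198):print(plane('wrist',ce,z,c))
sl=[np.s_[205:325,230:355],np.s_[195:315,290:415]]
cv2.imwrite('pics/z3.png',np.vstack([np.hstack([cv2.resize(a[215:265,255:335],(400,250),interpolation=0),cv2.resize(b[200:250,300:380],(400,250),interpolation=0)]),np.hstack([cv2.resize(w[50:300,200:440],(400,350)),cv2.resize(w[180:280,280:400],(400,350))])]))
E
```

```text
[ 0.58285014 -0.07356302  0.32891819] [-3.15792242e-01  4.49649069e-01  1.49954580e+00  4.32655952e-04
  1.19479306e+00 -1.13157387e-01]
(317.5, 218.43333435058594) 17.371660232543945
[ 0.58132164 -0.08491973  0.188     ]
[ 0.58169089 -0.08311665  0.193     ]
[ 0.58206015 -0.08131357  0.198     ]
```

View pics/z3.png

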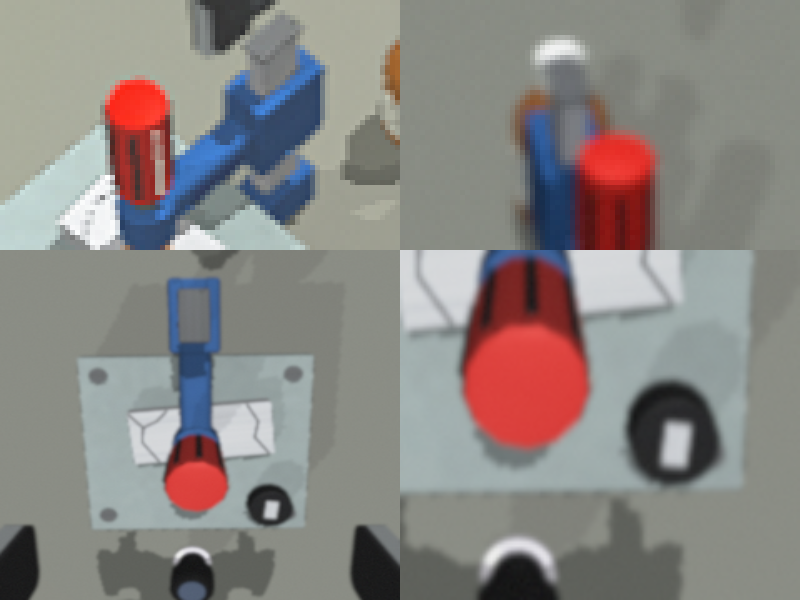

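```bash
python3 - <<'E'
from h import *
import pickle
c,w,a,b=pickle.load(open('w2.pkl','rb'))
print(tri(ray('scene',(282.4,235.8)),ray('side',(343.4,232))))
print(tri(ray('scene',(282.4,235.8)),ray('side',(343.4,232)),ray('wrist',(317.5,218.4),c)))
c=camera_info('wrist');w=get_image('wrist')[:,:,::-1]
h=cv2.cvtColor(w,cv2.COLOR_BGR2HSV);m=((h[...,0]<8)|(h[...,0]>172))&(h[...,1]>150)&(h[...,2]>205)
ce,r=cv2.minEnclosingCircle(max(cv2.findContours(m.astype(np.uint8),0,1)[0],key=cv2.contourArea))
print(ce,r,tri(ray('scene',(282.4,235.8)),ray('side',(343.4,232)),ray('wrist',ce,c)),plane('wrist',ce,.192,c))
s=sense();print(s['tool_pos'],s['ee_rot'].tolist())
E
```

```text
(array([ 0.58267985, -0.08637389,  0.18523971]), [np.float64(9.13089478936859e-05), np.float64(9.130894789380773e-05)])
(array([ 0.58210587, -0.08612965,  0.18496831]), [np.float64(0.000477343655105522), np.float64(0.0006280342605834558), np.float64(0.0010126758130540978)])
(317.63922119140625, 224.09396362304688) 17.13554573059082 (array([ 0.58209559, -0.08634293,  0.18521216]), [np.float64(0.0005763377410417488), np.float64(0.0005365543753428891), np.float64(0.0010357432860387363)]) [ 0.58157112 -0.08375044  0.192     ]
[ 0.58301903 -0.07312951  0.32909662] [[0.20051295775955807, 0.979689442560585, -0.0017747974091752616], [0.979690874872888, -0.20051150915468013, 0.0009614506268667937], [0.0005860557217270657, -0.0019315361354499117, -0.9999979628513491]]
```

Call:
{"name": "jog_arm", "arguments": {
  "series": [
    {"tx":-0.052,"ty":0.0045,"tz":0,"rx":0,"ry":0,"rz":0,"claw":-0.3},
    {"tx":0,"ty":0,"tz":0,"rx":0,"ry":0,"rz":-1,"claw":-0.3},
    {"tx":0,"ty":0,"tz":0,"rx":0,"ry":0,"rz":-1,"claw":-0.3},
    {"tx":0,"ty":0,"tz":0,"rx":0,"ry":0,"rz":-1,"claw":-0.3},
    {"tx":0,"ty":0,"tz":0,"rx":0,"ry":0,"rz":-1,"claw":-0.3},
    {"tx":0,"ty":0,"tz":0,"rx":0,"ry":0,"rz":-1,"claw":-0.3},
    {"tx":0,"ty":0,"tz":0,"rx":0,"ry":0,"rz":-1,"claw":-0.3},
    {"tx":0,"ty":0,"tz":0,"rx":0,"ry":0,"rz":-1,"claw":-0.3},
    {"tx":0,"ty":0,"tz":0,"rx":0,"ry":0,"rz":-1,"claw":-0.3},
    {"tx":0,"ty":0,"tz":0,"rx":0,"ry":0,"rz":-1,"claw":-0.3},
    {"tx":0,"ty":0,"tz":0,"rx":0,"ry":0,"rz":-1,"claw":-0.3},
    {"tx":0,"ty":0,"tz":0,"rx":0,"ry":0,"rz":-1,"claw":-0.3}
  ]
}}

```text
time: 8.45
tool_pos: [0.5819, -0.0866, 0.3299]
ee_rot: [[-0.993, 0.115, -0.0], [0.115, 0.993, -0.0], [0.0, -0.0, -1.0]]
ft_force: [-0.5, -0.1, 0.5]
width: 0.649
finger_force: 0.0
```

Call:
{"name": "jog_arm", "arguments": {
  "series": [
    {"tx":0,"ty":0,"tz":0,"rx":0,"ry":0,"rz":-1,"claw":-0.3},
    {"tx":0,"ty":0,"tz":0,"rx":0,"ry":0,"rz":-1,"claw":-0.3},
    {"tx":0,"ty":0,"tz":0,"rx":0,"ry":0,"rz":0,"claw":-0.3},
    {"tx":0,"ty":0,"tz":0,"rx":0,"ry":0,"rz":0,"claw":-0.3},
    {"tx":0,"ty":0,"tz":0,"rx":0,"ry":0,"rz":0,"claw":-0.3}
  ]
}}

```text
time: 8.95
tool_pos: [0.5819, -0.0866, 0.33]
ee_rot: [[-0.985, -0.175, -0.0], [-0.175, 0.985, -0.0], [0.0, -0.0, -1.0]]
ft_force: [0.4, -0.1, -1.1]
width: 0.652
finger_force: 0.0
```

Call:
{"name": "jog_arm", "arguments": {
  "series": [
    {"tx":0,"ty":0,"tz":0.1,"rx":0,"ry":0,"rz":0,"claw":-0.3},
    {"tx":0,"ty":0,"tz":0.1,"rx":0,"ry":0,"rz":0,"claw":-0.3},
    {"tx":0,"ty":0,"tz":0.1,"rx":0,"ry":0,"rz":0,"claw":-0.3},
    {"tx":0,"ty":0,"tz":0.08,"rx":0,"ry":0,"rz":0,"claw":-0.3},
    {"tx":0,"ty":0,"tz":0.04,"rx":0,"ry":0,"rz":0,"claw":-0.3},
    {"tx":0,"ty":0,"tz":0.02,"rx":0,"ry":0,"rz":0,"claw":-0.3},
    {"tx":0,"ty":0,"tz":0,"rx":0,"ry":0,"rz":0,"claw":-0.3},
    {"tx":0,"ty":0,"tz":0,"rx":0,"ry":0,"rz":0,"claw":-0.3}
  ]
}}

```text
time: 9.75
tool_pos: [0.5824, -0.0869, 0.2209]
ee_rot: [[-0.984, -0.176, 0.002], [-0.176, 0.984, -0.001], [-0.002, -0.001, -1.0]]
ft_force: [0.1, -0.5, 0.3]
width: 0.653
finger_force: 0.0
```

```bash
python3 - <<'E'
from h import *
w=get_image('wrist')[:,:,::-1];a=get_image('scene')[:,:,::-1];b=get_image('side')[:,:,::-1]
cv2.imwrite('pics/z4.png',np.vstack([np.hstack([cv2.resize(a[185:265,235:335],(400,300),interpolation=2),cv2.resize(b[170:250,290:390],(400,300),interpolation=2)]),np.hstack([cv2.resize(w[100:400,120:520],(400,300)),cv2.resize(w[200:350,220:420],(400,300))])]))
s=sense();print(s['tool_pos'],s['joint_positions'])
E
```

```text
[ 0.58233559 -0.08683387  0.22104116] [-3.37678096e-01  5.83978895e-01  1.60349100e+00 -2.13358632e-05
  9.52071463e-01 -2.08558449e+00]
```

View pics/z4.png

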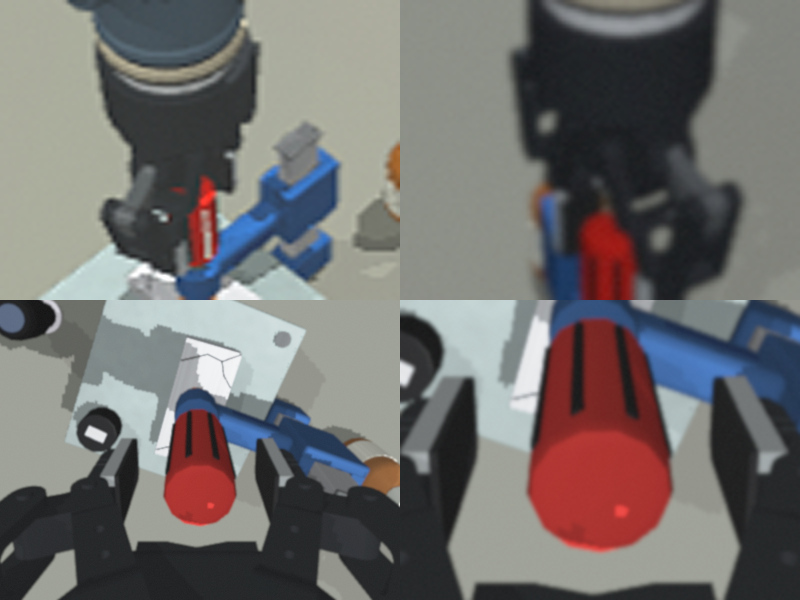

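The wrist view shows the handle centred between the open fingers: handle centre 600, fingers 475 and 712. I'll close on it.

Call:
{"name": "jog_arm", "arguments": {
  "series": [
    {"tx":0,"ty":0,"tz":0,"rx":0,"ry":0,"rz":0,"claw":1},
    {"tx":0,"ty":0,"tz":0,"rx":0,"ry":0,"rz":0,"claw":1},
    {"tx":0,"ty":0,"tz":0,"rx":0,"ry":0,"rz":0,"claw":1},
    {"tx":0,"ty":0,"tz":0,"rx":0,"ry":0,"rz":0,"claw":1},
    {"tx":0,"ty":0,"tz":0,"rx":0,"ry":0,"rz":0,"claw":1}
  ]
}}

```text
time: 10.4
tool_pos: [0.5821, -0.0867, 0.2206]
ee_rot: [[-0.984, -0.176, 0.001], [-0.176, 0.984, -0.0], [-0.001, -0.0, -1.0]]
ft_force: [-0.4, 1.0, 5.6]
width: 0.312
finger_force: 58.7
```

Call:
{"name": "jog_arm", "arguments": {
  "series": [
    {"tx":0,"ty":0,"tz":0,"rx":0,"ry":0,"rz":0.6,"claw":1},
    {"tx":0,"ty":0,"tz":0,"rx":0,"ry":0,"rz":0.8,"claw":1},
    {"tx":0,"ty":0,"tz":0,"rx":0,"ry":0,"rz":0.8,"claw":1},
    {"tx":0,"ty":0,"tz":0,"rx":0,"ry":0,"rz":0.8,"claw":1}
  ]
}}

```text
time: 10.8
tool_pos: [0.5821, -0.0871, 0.2206]
ee_rot: [[-0.962, 0.273, 0.001], [0.273, 0.962, -0.002], [-0.001, -0.001, -1.0]]
ft_force: [-0.8, 0.4, 4.6]
width: 0.31
finger_force: 58.7
```

```bash
python3 -c "
from rig import *
s=sense();print(s['time'],s['tool_pos'],s['ft_force'],s['torque'],s['joint_positions'][5])"
```

```text
10.8 [ 0.58213311 -0.08713666  0.22055744] [-0.77938455  0.35700031  4.55998603] [-0.38924176  0.18582463  0.09734688] -1.6311835159027073
```

Call:
{"name": "jog_arm", "arguments": {
  "series": [
    {"tx":0,"ty":0,"tz":0,"rx":0,"ry":0,"rz":0.9,"claw":1},
    {"tx":0,"ty":0,"tz":0,"rx":0,"ry":0,"rz":0.9,"claw":1},
    {"tx":0,"ty":0,"tz":0,"rx":0,"ry":0,"rz":0.9,"claw":1},
    {"tx":0,"ty":0,"tz":0,"rx":0,"ry":0,"rz":0.9,"claw":1},
    {"tx":0,"ty":0,"tz":0,"rx":0,"ry":0,"rz":0.9,"claw":1},
    {"tx":0,"ty":0,"tz":0,"rx":0,"ry":0,"rz":0.9,"claw":1},
    {"tx":0,"ty":0,"tz":0,"rx":0,"ry":0,"rz":0.9,"claw":1},
    {"tx":0,"ty":0,"tz":0,"rx":0,"ry":0,"rz":0.9,"claw":1},
    {"tx":0,"ty":0,"tz":0,"rx":0,"ry":0,"rz":0.9,"claw":1},
    {"tx":0,"ty":0,"tz":0,"rx":0,"ry":0,"rz":0.9,"claw":1}
  ]
}}

```text
time: 11.8
tool_pos: [0.5813, -0.0878, 0.2203]
ee_rot: [[0.056, 0.998, -0.001], [0.998, -0.056, -0.003], [-0.003, -0.001, -1.0]]
ft_force: [-2.3, -2.7, 5.4]
width: 0.317
finger_force: 58.6
```

```bash
python3 -c "
from rig import *
s=sense();print(s['time'],s['tool_pos'],s['ft_force'],s['torque'],s['joint_positions'][5])"
```

```text
11.8 [ 0.58134339 -0.08776516  0.22029145] [-2.28760956 -2.73140549  5.41159744] [-0.95642575  0.45116454  0.14525132] -0.2805755199471238
```

Call:
{"name": "jog_arm", "arguments": {
  "series": [
    {"tx":0,"ty":0,"tz":0,"rx":0,"ry":0,"rz":0.9,"claw":1},
    {"tx":0,"ty":0,"tz":0,"rx":0,"ry":0,"rz":0.9,"claw":1},
    {"tx":0,"ty":0,"tz":0,"rx":0,"ry":0,"rz":0.9,"claw":1},
    {"tx":0,"ty":0,"tz":0,"rx":0,"ry":0,"rz":0.9,"claw":1},
    {"tx":0,"ty":0,"tz":0,"rx":0,"ry":0,"rz":0.9,"claw":1},
    {"tx":0,"ty":0,"tz":0,"rx":0,"ry":0,"rz":0.9,"claw":1},
    {"tx":0,"ty":0,"tz":0,"rx":0,"ry":0,"rz":0.9,"claw":1},
    {"tx":0,"ty":0,"tz":0,"rx":0,"ry":0,"rz":0.9,"claw":1},
    {"tx":0,"ty":0,"tz":0,"rx":0,"ry":0,"rz":0.9,"claw":1},
    {"tx":0,"ty":0,"tz":0,"rx":0,"ry":0,"rz":0.9,"claw":1}
  ]
}}

```text
time: 12.8
tool_pos: [0.5804, -0.0873, 0.22]
ee_rot: [[0.986, 0.165, -0.004], [0.165, -0.986, -0.002], [-0.005, 0.002, -1.0]]
ft_force: [-4.1, 0.4, 5.9]
width: 0.312
finger_force: 58.7
```

```bash
python3 -c "
from rig import *
s=sense();print(s['time'],s['tool_pos'],s['ft_force'],s['torque'],s['joint_positions'][5])"
```

```text
12.8 [ 0.58035257 -0.0872763   0.22003356] [-4.05721448  0.3956848   5.86833065] [-1.02449574  0.88979688  0.1290871 ] 1.0693693605920869
```

Call:
{"name": "jog_arm", "arguments": {
  "series": [
    {"tx":0,"ty":0,"tz":0,"rx":0,"ry":0,"rz":0.9,"claw":1},
    {"tx":0,"ty":0,"tz":0,"rx":0,"ry":0,"rz":0.9,"claw":1},
    {"tx":0,"ty":0,"tz":0,"rx":0,"ry":0,"rz":0.9,"claw":1},
    {"tx":0,"ty":0,"tz":0,"rx":0,"ry":0,"rz":0.6,"claw":1},
    {"tx":0,"ty":0,"tz":0,"rx":0,"ry":0,"rz":0,"claw":1},
    {"tx":0,"ty":0,"tz":0,"rx":0,"ry":0,"rz":0,"claw":-0.3},
    {"tx":0,"ty":0,"tz":0,"rx":0,"ry":0,"rz":0,"claw":-0.3},
    {"tx":0,"ty":0,"tz":0,"rx":0,"ry":0,"rz":0,"claw":-0.3},
    {"tx":0,"ty":0,"tz":0,"rx":0,"ry":0,"rz":0,"claw":-0.3}
  ]
}}

```text
time: 13.7
tool_pos: [0.582, -0.0868, 0.2198]
ee_rot: [[0.947, -0.321, 0.0], [-0.321, -0.947, 0.0], [0.0, -0.0, -1.0]]
ft_force: [-0.2, 0.4, 0.4]
width: 0.649
finger_force: 0.0
```

Call:
{"name": "jog_arm", "arguments": {
  "series": [
    {"tx":0,"ty":0,"tz":-0.1,"rx":0,"ry":0,"rz":0,"claw":-0.3},
    {"tx":0,"ty":0,"tz":-0.15,"rx":0,"ry":0,"rz":0,"claw":-0.3},
    {"tx":0,"ty":0,"tz":-0.15,"rx":0,"ry":0,"rz":0,"claw":-0.3},
    {"tx":0,"ty":0,"tz":-0.05,"rx":0,"ry":0,"rz":0,"claw":-0.3},
    {"tx":0,"ty":0,"tz":0,"rx":0,"ry":0,"rz":0,"claw":-0.3}
  ]
}}

```text
time: 14.2
tool_pos: [0.5828, -0.087, 0.3347]
ee_rot: [[0.947, -0.32, 0.005], [-0.32, -0.947, -0.002], [0.005, -0.0, -1.0]]
ft_force: [0.4, 1.5, -0.2]
width: 0.645
finger_force: 0.0
```

```bash
python3 - <<'E'
from h import *
w=get_image('wrist')[:,:,::-1];a=get_image('scene')[:,:,::-1];b=get_image('side')[:,:,::-1]
cv2.imwrite('pics/z5.png',np.vstack([np.hstack([cv2.resize(a[215:325,230:355],(400,300),interpolation=2),cv2.resize(b[195:315,290:415],(400,300),interpolation=2)]),np.hstack([cv2.resize(w,(400,300)),np.zeros((300,400,3),np.uint8)])]))
E
```

```text
(no output)
```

View pics/z5.png

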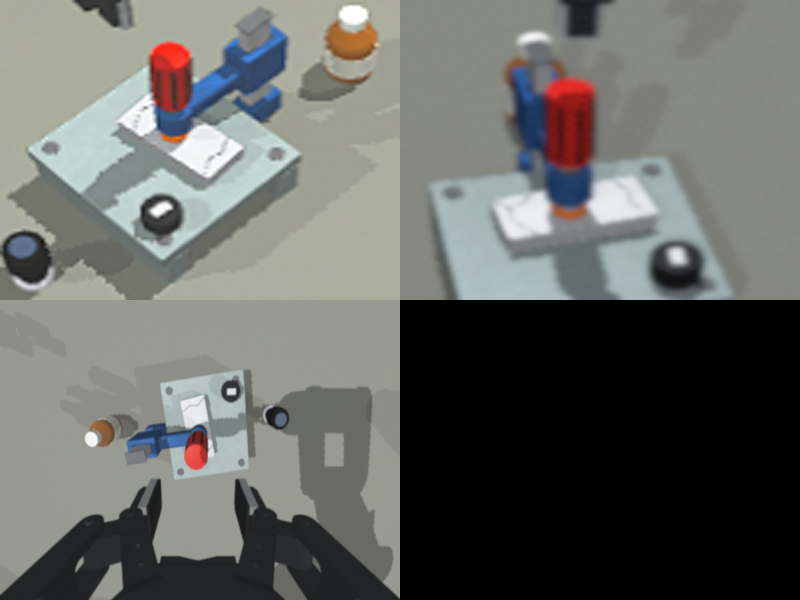

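The piece, mount, eyepiece and bottle are all where they were. The orange pad sits on the piece (scene crop 173,136), the jaw is cocked over, and the gripper is clear. Handing in.

```bash
python3 -c "
from rig import *
print(job_done())"
```

```text
the job is handed in; nothing more can be done
None
```

I slid the jaw down until it bound on the test piece (about 9 N push at the sleeve), turned the handle about 3.65 rad clockwise, and handed the job in at about 14 s. By the given 9 N/rad the clamping force should be roughly 33–45 N, but the pad force was not measured directly and the hand-in call returned no verdict.

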